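# Refill the air duster can at the filling dock

## Robot

A 7-joint arm with a two-finger parallel gripper is mounted at the origin on the work surface. World frame = base frame: x ahead of the robot, y to its left, z up, the work surface at z = 0. Lengths are in m, angles in rad, forces in N, time in s.
With the tool pointing down it reaches from about 0.35 to 0.9 m from the base axis. Payload 19.9 kg.
Tool frame: the origin (TCP) lies on the centre line of the jaws, within the pads' length; the fingertips stand 11 mm ahead of it and the grasp point (between the pads) lies 8 mm behind it; z points along the fingers, y is the line along which they close (so a half turn about z gives the same grasp; the last joint's range is limited). The gripper opens to 94 mm and grips with 3 to 60 N. Pads are 16 mm wide; open, the fingers measure 119 mm over their backs; the gripper's body (75 mm by 177 mm) begins 78 mm behind the grasp point.
Start: joints at [-1.331, 0.417, -0.01, 1.614, 0.005, 1.111, -0.053], TCP at [0.174, 0.6, 0.216] pointing down, gripper open.
Joint ranges: [-2.81, 2.81], [-0.39, 2.02], [-1.27, 1.25], [0.06, 2.57], [-1.19, 4.33], [0.19, 2], [-2.82, 2.82]. Speed limits (rad/s): [1.89, 1.89, 2.39, 2.39, 3.01, 3.01, 3.01].

## Interface

Orientations are given as [roll, pitch, yaw] about the fixed x, y, z axes, in that order (R = Rz(yaw) Ry(pitch) Rx(roll)).
In Python, from bench import arm gives the robot as it stands. Calls block until the motion is done:
- arm.move_ptp(position, orientation): joint-space move of the TCP to a pose.
- arm.move_straight(position, rotation=None, feed=0.15, stop_force=None): straight line of the TCP; rotation=None keeps the orientation; feed is the mean speed in m/s. With stop_force (N) it stops when the force on the tool has changed by that much, and returns True; else False.
- arm.goto_joints(angles): joint-space move.
- arm.open_gripper() and arm.gripper_close(): open the fingers fully, or close them until they stop; the grip force is fixed at half the most.
- arm.wait(seconds).
- arm.ik(position, orientation): joint angles nearest the present ones, or None.
- arm.camera(name): name is "scene" or "top" or "wrist"; returns the picture (384x512x3 uint8, blue, green, red); there is no depth.
- arm.calibration(name): a dict with "camera_matrix" (3x3 intrinsics, pixels), "R" (3x3) and "t" (3): a world point X has camera coordinates R X + t; the wrist camera has in their place "mount" (4x4, takes a point from camera to tool coordinates, whose origin is the TCP and whose axes are the flange's). Camera axes: x right, y down, z forward; pixel columns grow to the right and rows downward; lengths in m; the calibration is good to about 2 mm. A picture is of the moment at which its call begins: read the wrist's pose just before it. calibration takes no time and is no camera call.
A pose or a line that the arm cannot do raises arm.Unreachable and nothing moves.
- arm.finish_job(): hands the job in; it is judged then, once.
Readings, each from a call of its own:
- arm.read_t(): time.
- arm.read_q(): joint angles.
- arm.read_dq(): joint speeds.
- arm.read_joint_efforts(): joint torques, N m.
- arm.read_eef_pos(): TCP position.
- arm.read_ee_rot(): TCP orientation.
- arm.read_ft_force(): force on the tool from outside, world axes, zero at the start.
- arm.read_ft_torque(): the same for the moment, N m.
- arm.read_gripper_width(): opening from 0.0 (shut) to 1.0 (fully open).
- arm.read_gripper_force(): force on a finger pad.
Only numpy, scipy, OpenCV 4.12 (cv2) and the standard library are available. Lean on these libraries where they do the work, as an engineer would, in place of code of your own. Each camera call takes 0.05 s, during which the arm holds its last target. There are 200 camera calls.

## Task

Refill the air duster: pick up the silver can from the round rubber mat, press it upright, base first, down onto the filling dock's round sprung pad until the pad is fully down, and keep it fully down for a good second. Then stand the can upright back on the rubber mat and let go of it. Last, vent the dock by pressing its small steel plunger all the way down and releasing it; leave the other things on the desk where they are.

Things in the scene. Friction and masses are not known exactly. Their poses are not given: they have to be found in the camera images.
- can: air duster can, plain aluminium cylinder 48 mm in diameter up to 106 mm above its base, then a short shoulder and a black nozzle cap 24 mm wide; 125 mm tall in all, about 220 g. Origin: centre of its base; z up along its axis. It starts standing upright on the rubber mat. Grip its straight wall.
- mat: round flat black rubber mat lying fixed on the desk, 124 mm in diameter, 4 mm thick. Origin: centre of its underside; z up.
- dock: filling dock, a fixed bare aluminium box with black side cheeks, 120 mm (x) by 206 mm (y), top face 45 mm high, pressure gauge on its -x face. Origin: centre of its underside, z up. The sprung pad stands at (0, +50 mm), the plunger at (0, -55 mm) in its frame.
- pad_top (a point): centre of the top face of the dock's sprung pad, a flat round black rubber disc 70 mm in diameter, 6 mm thick; when up its top is 67 mm above the desk (22 mm above the dock's top). It moves with the pad. Pressing starts to move it at about 5 N and it meets its stop at about 11 N.
- fill_pad (a joint): how far the pad is pressed down: 0 up, 0.012 (12 mm) at its stop; it springs back.
- plunger_top (a point): centre of the top of the dock's vent plunger, a steel mushroom head 28 mm in diameter; when up its top is 77 mm above the desk (32 mm above the dock's top). It moves with the plunger. About 6 N presses it to its stop.
- vent_plunger (a joint): how far the plunger is pressed down: 0 up, 0.010 (10 mm) at its stop; it springs back.
- pot_a: bystander: black film pot with grey lid, 33 mm in diameter, 51 mm tall, loose. Origin: centre of its base.
- pot_b: bystander: a second such film pot, near the mat, loose. Origin: centre of its base.
- lens: bystander: black camera lens standing on end, 66 mm in diameter, 68 mm tall, loose. Origin: centre of its base.
- cleaner: bystander: white plastic bottle with black cap, 52 mm in diameter, 150 mm tall, loose. Origin: centre of its base.
- loupe: bystander: black magnifying loupe, 52 mm in diameter, 48 mm tall, loose. Origin: centre of its base.
- lens_cap: bystander: flat black lens cap, 62 mm in diameter, 9 mm thick, loose. Origin: centre of its underside.
- brush: bystander: small dusting brush, 150 mm long, lying along its x axis, loose. Origin: under its middle.
Things that resemble listed ones, but are neither listed nor needed, are in the scene too. Leave any blue or orange look-alike of the can alone. Of the things that look like the mat, take the one that is farthest to the robot's left at the start.

How it is judged:
By the outcome, as a careful person would: the job done as asked, in the order asked, and still so for the second after the job is handed in, with the robot touching nothing.
It also fails if it takes over 67 s, if anything falls off the work surface, if the arm or the gripper's body presses on something with over 40 N, if the wrist force passes 120 N, or if a joint passes its speed limit or range.

## Working session

There is one attempt and no reset: what is moved stays moved. The work goes in short steps, each a Python script; the robot and the scene stay as the last script left them, time stands still between calls to the robot, and variables do not carry over. Pictures are saved under pics/ and viewed, at most 10 in all, crops included, and the job is handed in when it is done.

```bash
mkdir -p pics; ls
python3 - <<'E'
from bench import arm
import cv2,numpy as np
for n in("scene","top"):
    im=arm.camera(n); cv2.imwrite(f"pics/{n}0.png",cv2.resize(im,(800,600),interpolation=cv2.INTER_CUBIC)); cv2.imwrite(f"pics/{n}0_raw.png",im)
    c=arm.calibration(n); print(n,c)
print(arm.calibration("wrist"),arm.read_ee_rot(),arm.read_t())
E
```

```text
pics
scene {'camera_matrix': array([[362.17959929,   0.        , 247.18449965],
       [  0.        , 362.17959929, 192.5673151 ],
       [  0.        ,   0.        ,   1.        ]]), 'R': array([[ 0.21603355,  0.97627009,  0.01504086],
       [ 0.64006774, -0.12997067, -0.75724561],
       [-0.73732137,  0.17321762, -0.65295701]]), 't': array([-0.13279073, -0.33586639,  1.59678893])}
top {'camera_matrix': array([[411.25166535,   0.        , 254.66142359],
       [  0.        , 411.25166535, 192.58649377],
       [  0.        ,   0.        ,   1.        ]]), 'R': array([[ 0.00580472, -0.99988561,  0.01396692],
       [-0.98847618, -0.00785014, -0.15117279],
       [ 0.15126514, -0.01292845, -0.98840868]]), 't': array([-0.00445978,  0.60779162,  1.27694451])}
{'camera_matrix': array([[267.54203496,   0.        , 251.98535801],
       [  0.        , 267.54203496, 192.2878366 ],
       [  0.        ,   0.        ,   1.        ]]), 'mount': array([[-2.41217017e-04, -9.67092751e-01, -2.54423964e-01,
         7.32638691e-02],
       [ 9.99999962e-01, -2.67754880e-04,  6.96742369e-05,
         8.96992879e-04],
       [-1.35504707e-04, -2.54423937e-01,  9.67092778e-01,
        -1.68701489e-01],
       [ 0.00000000e+00,  0.00000000e+00,  0.00000000e+00,
         1.00000000e+00]])} [-3.14050395e+00  7.29456949e-05  2.85979600e+00] 0.1
```

View pics/top0.png

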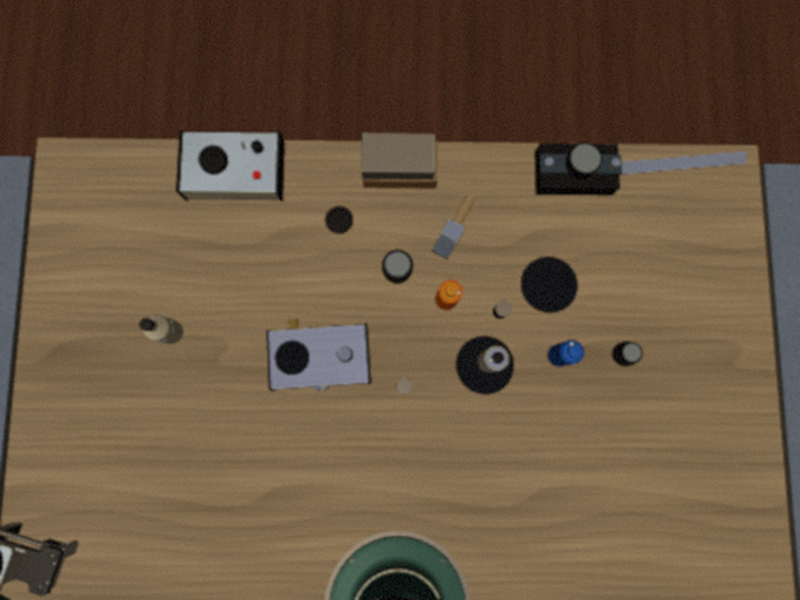

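View pics/scene0.png

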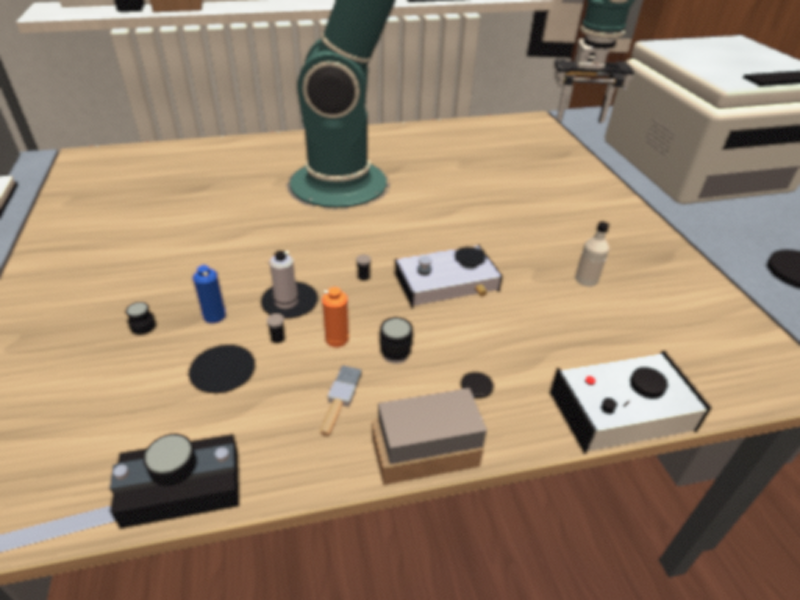

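The top view (800x600) shows these candidates:
- **Can:** silver can (495,360) on a mat, with blue (570,352) and orange (450,293) look-alikes.
- **Mat:** (485,365) or (549,284). Image left is the robot's left (+y), so I take (485,365), which the silver can stands on.
- **Dock:** aluminium box (318,357) with its pad at (292,357) and plunger at (345,354). The white box with a red button (232,165) is a look-alike.

Next I localise these and take close wrist pictures.

```bash
cat > h.py <<'E'
from bench import arm
import cv2,numpy as np
from scipy.spatial.transform import Rotation as Ro
def cam(n):
    c=arm.calibration(n); K=c["camera_matrix"]
    if n=="wrist":
        T=np.eye(4);T[:3,:3]=Ro.from_euler("xyz",arm.read_ee_rot()).as_matrix();T[:3,3]=arm.read_eef_pos()
        W=np.linalg.inv(T@c["mount"]); return K,W[:3,:3],W[:3,3]
    return K,np.array(c["R"]),np.array(c["t"])
def onz(C,uv,z):
    K,R,t=C; d=R.T@np.linalg.inv(K)@[uv[0],uv[1],1]; o=-R.T@t
    return o+d*(z-o[2])/d[2]
def proj(C,X):
    K,R,t=C; p=K@(R@np.asarray(X)+t); return p[:2]/p[2]
E
python3 - <<'E'
from h import *
s=.64
C=cam("top")
for n,uv,z in [("can",(495,358),.125),("mat",(485,365),.004),("pad",(292,357),.067),("plg",(345,353),.077),("pot_b",(503,308),.051),("pot_a",(404,385),.051),("blue",(571,351),.12),("orange",(450,292),.12),
 ("c1",(267,330),.045),("c2",(367,325),.045),("c3",(369,382),.045),("c4",(271,389),.045)]:
    print(n,onz(C,(uv[0]*s,uv[1]*s),z).round(3))
for p in [(.55,-.14,.35),(.55,.12,.35)]:
    print([arm.ik(p,[np.pi,0,y]) is not None for y in (0,np.pi/2,np.pi,-np.pi/2)])
E
```

```text
can [ 0.487 -0.186  0.125]
mat [ 0.48  -0.184  0.004]
pad [0.49  0.211 0.067]
plg [0.498 0.104 0.077]
pot_b [ 0.594 -0.216  0.051]
pot_a [ 0.436 -0.013  0.051]
blue [ 0.502 -0.334  0.12 ]
orange [ 0.615 -0.101  0.12 ]
c1 [0.546 0.267 0.045]
c2 [0.558 0.063 0.045]
c3 [0.442 0.057 0.045]
c4 [0.427 0.254 0.045]
[True, True, True, True]
[True, True, True, True]
```

Run:
```python
from h import *
from math import pi
for n,p in [("dock",(.47,.155,.22)),("can",(.46,-.184,.27))]:
    arm.move_ptp(p,[pi,0,pi]); arm.wait(.2)
    C=cam("wrist"); im=arm.camera("wrist"); cv2.imwrite(f"pics/w_{n}_raw.png",im); np.savez(f"pics/w_{n}.npz",K=C[0],R=C[1],t=C[2])
    cv2.imwrite(f"pics/w_{n}.png",cv2.resize(im,(800,600),interpolation=cv2.INTER_CUBIC))
    print(arm.read_t(),arm.read_q().round(2) if hasattr(arm.read_q(),'round') else arm.read_q(),arm.read_ft_force())
```

```text
2.2833 [-0.67  0.18  0.33  1.94 -0.07  1.03  1.26] [-0.26050141 -0.38573008  0.94892896]
3.825 [-0.26  0.15  0.64  1.88 -0.1   1.14  1.99] [-0.49339283  0.06756181  0.83574242]
```

View pics/w_dock.png

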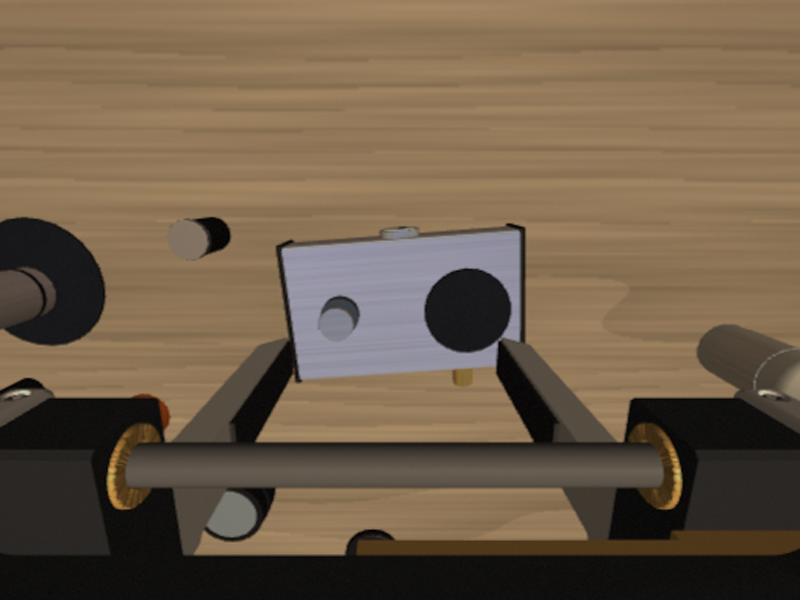

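View pics/w_can.png

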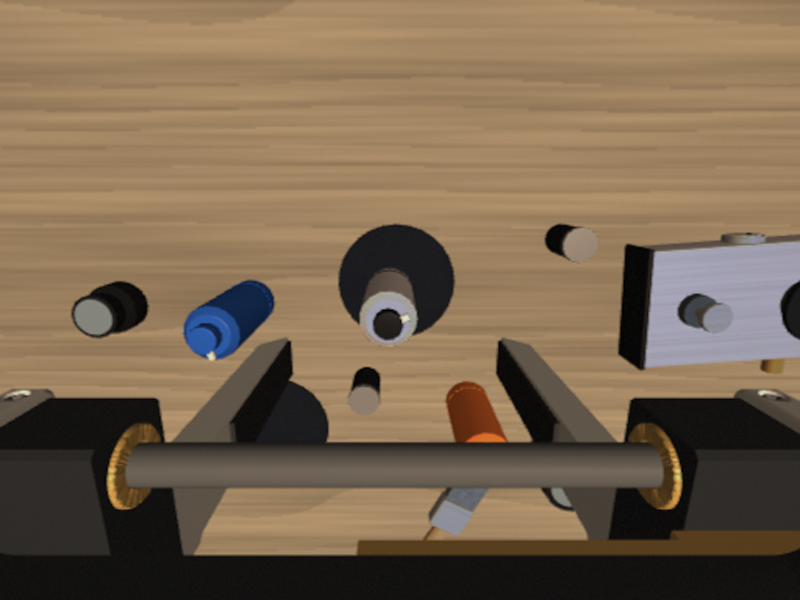

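The dock view shows the bare aluminium dock with pad (467,310), plunger (338,321) and gauge on the robot side. The can view confirms the silver can: cap (388,324), shoulder disc (388,317), mat (397,281), and the blue and orange cans clear of it.

Run:
```python
from h import *
def ld(n): d=np.load(f"pics/w_{n}.npz"); return (d["K"],d["R"],d["t"]),cv2.imread(f"pics/w_{n}_raw.png")
s=lambda u:((u[0]+.5)*.64-.5,(u[1]+.5)*.64-.5)
T=cam("top")
from scipy.optimize import least_squares
def circ(P):
    f=lambda p:np.hypot(P[:,0]-p[0],P[:,1]-p[1])-p[2]
    r=least_squares(f,[*P.mean(0)[:2],.03],loss="soft_l1",f_scale=.001); return r.x.round(4),np.abs(r.fun).max().round(4)
def dark(C,im,seed,z,th):
    m=(im.max(2)<th).astype(np.uint8); n,l=cv2.connectedComponents(m,connectivity=4); x,y=map(int,s(seed))
    c=max(cv2.findContours((l==l[y,x]).astype(np.uint8),0,1)[0],key=len)[:,0]
    return circ(np.array([onz(C,p,z) for p in cv2.convexHull(c)[:,0].astype(float)]))
D,im=ld("dock"); print("pad",dark(D,im,(467,310),.067,75)); print("plg",onz(D,s((337.5,322)),.077))
c1=onz(D,s((280,244)),.045);c2=onz(D,s((522,228)),.045);c3=onz(D,s((523,367)),.045);c4=onz(D,s((298,381)),.045)
print(c1,c2,c3,c4,"ctr",(c1+c2+c3+c4)/4)
C,im=ld("can"); print("mat",dark(C,im,(397,240),.004,60),onz(C,s((339,282)),.004),onz(C,s((454,282)),.004),onz(C,s((397,224)),.004))
print("cap",onz(C,s((387.5,325)),.129),"shoulder L,R,low",onz(C,s((359.5,315)),.110),onz(C,s((416.5,315)),.110),onz(C,s((388,346)),.110))
t=cv2.imread("pics/top0_raw.png")
print("top pad",dark(T,t,(292,357),.067,60),"mat",dark(T,t,(480,375),.004,60))
```

```text
pad (array([0.4899, 0.2149, 0.0343]), np.float64(0.0005))
plg [0.49605026 0.11211183 0.077     ]
[0.43916584 0.0626686  0.045     ] [0.426076   0.26026969 0.045     ] [0.54798572 0.27071863 0.045     ] [0.56160668 0.07035526 0.045     ] ctr [0.49370856 0.16600304 0.045     ]
mat (array([ 0.4815, -0.1802,  0.0604]), np.float64(0.0004)) [ 0.48102479 -0.24075279  0.004     ] [ 0.48087601 -0.1185846   0.004     ] [ 0.42017408 -0.17932775  0.004     ]
cap [ 0.48819083 -0.18740165  0.129     ] shoulder L,R,low [ 0.48579991 -0.21063616  0.11      ] [ 0.48574401 -0.16389557  0.11      ] [ 0.51282586 -0.18733068  0.11      ]
top pad (array([0.4902, 0.2114, 0.0318]), np.float64(0.001)) mat (array([ 0.4816, -0.1828,  0.0595]), np.float64(0.0009))
```

Run:
```python
from h import *
from math import pi
arm.move_ptp((.4885,-.1873,.20),[pi,0,pi])
print(arm.move_straight((.4885,-.1873,.076),feed=.1,stop_force=10))
arm.gripper_close(); print(arm.read_gripper_width()*94,arm.read_gripper_force(),arm.read_eef_pos(),arm.read_ft_force())
arm.move_straight((.4885,-.1873,.23),feed=.12); arm.wait(.2)
print(arm.read_gripper_width()*94,arm.read_ft_force())
arm.move_ptp((.490,.213,.20),[pi,0,pi]); arm.wait(.1)
im=arm.camera("scene"); cv2.imwrite("pics/s1.png",cv2.resize(im[60:260,150:410],(780,600),interpolation=cv2.INTER_CUBIC))
print(arm.read_t(),arm.read_eef_pos(),arm.read_ft_force())
```

```text
False
47.42755433816862 29.96657460113056 [ 0.48846284 -0.18730847  0.07596795] [ 0.06875139  0.6313048  -0.39741845]
47.852740260368115 [-0.77521373  0.55114497 -2.73779363]
9.6667 [0.49044355 0.2119748  0.20013884] [ 0.29583866 -0.7806339  -2.03240285]
```

View pics/s1.png

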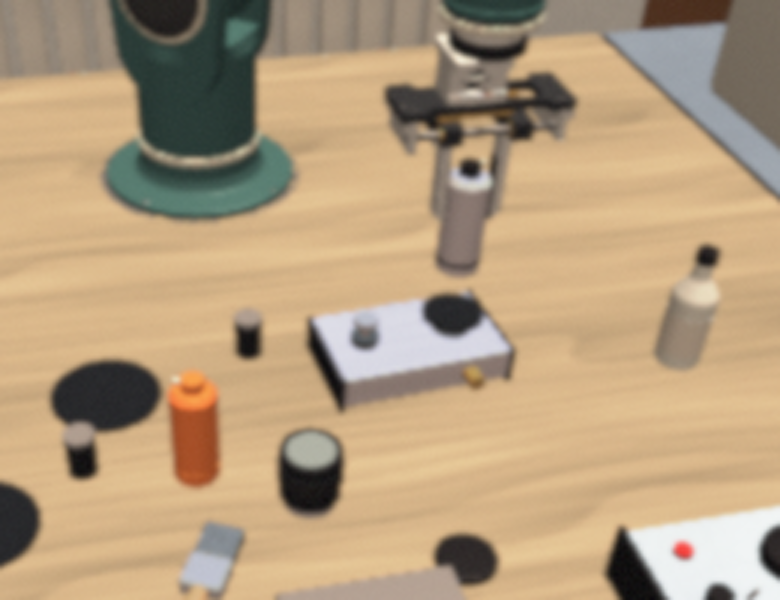

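The silver can hangs upright in the jaws, its base at (458,268) above the pad at (453,315), so I press it.

Run:
```python
from h import *
arm.move_straight((.490,.213,.150),feed=.1); arm.wait(.2)
f0=arm.read_ft_force()[2]; z=.144; log=[]
while z>.112:
    arm.move_straight((.490,.213,z),feed=.04)
    p=arm.read_eef_pos()[2]; f=arm.read_ft_force()[2]-f0; log.append((round(p*1e3,1),round(f,1)))
    if f>20: break
    z-=.002
print(log,arm.read_t())
arm.wait(1.5); print(arm.read_eef_pos(),arm.read_ft_force()-[0,0,f0],arm.read_ft_torque(),arm.read_gripper_width()*94)
im=arm.camera("scene"); cv2.imwrite("pics/s2.png",cv2.resize(im[80:210,250:419],(780,600),interpolation=cv2.INTER_CUBIC))
print(arm.read_t())
```

```text
[(np.float64(143.7), np.float64(1.0)), (np.float64(141.9), np.float64(0.9)), (np.float64(139.9), np.float64(1.3)), (np.float64(138.1), np.float64(5.6)), (np.float64(136.1), np.float64(6.2)), (np.float64(134.0), np.float64(7.3)), (np.float64(132.1), np.float64(8.9)), (np.float64(130.2), np.float64(9.8)), (np.float64(128.2), np.float64(10.4)), (np.float64(126.6), np.float64(17.1)), (np.float64(125.6), np.float64(32.3))] 13.3167
[0.4912757  0.21285462 0.12562451] [-2.64409576 -4.68729275 32.21896712] [-1.35869243  0.63991674  0.01673412] 47.87942134014976
14.8667
```

View pics/s2.png

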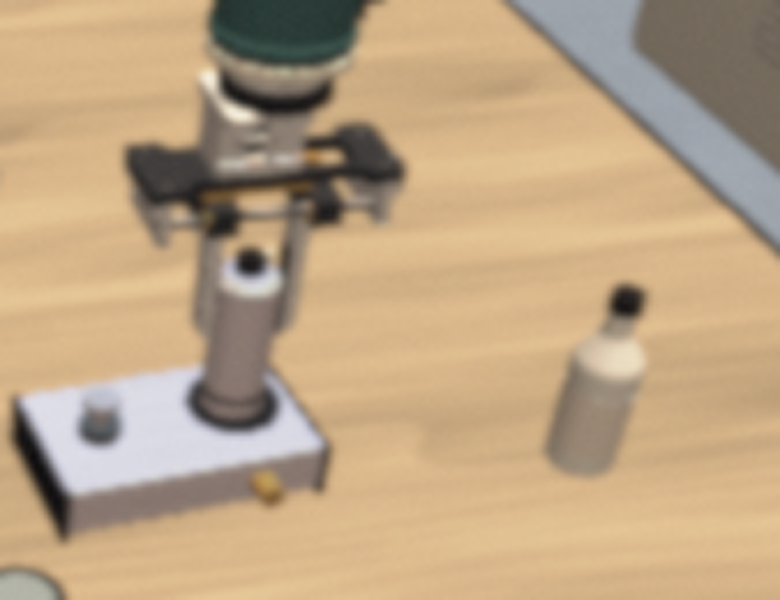

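The force rose through the spring travel (5–10 N over 12 mm) and then climbed sharply to 32 N at the stop, and I held it there 1.5 s. The can stands centred on the lowered pad at (233,400). Now I put it back.

Run:
```python
from h import *
from math import pi
arm.move_straight((.490,.213,.23),feed=.1)
arm.move_ptp((.482,-.182,.20),[pi,0,pi])
arm.move_straight((.482,-.182,.095),feed=.12); arm.wait(.2)
print(arm.move_straight((.482,-.182,.068),feed=.02,stop_force=4),arm.read_eef_pos(),arm.read_ft_force())
arm.open_gripper(); arm.wait(.2)
arm.move_straight((.482,-.182,.24),feed=.12)
arm.gripper_close()
arm.move_ptp((.4965,.110,.20),[pi,0,pi]); arm.wait(.2)
print(arm.read_t(),arm.read_eef_pos(),arm.read_gripper_width())
im=arm.camera("scene"); cv2.imwrite("pics/s3.png",cv2.resize(im[70:270,100:360],(780,600),interpolation=cv2.INTER_CUBIC))
im=arm.camera("wrist"); cv2.imwrite("pics/w3.png",im)
```

```text
True [ 0.48189441 -0.18218495  0.0748215 ] [-1.91733023  0.11294476  6.32693907]
25.05 [0.49679509 0.10887322 0.20019334] 0.003491679494836497
```

View pics/s3.png

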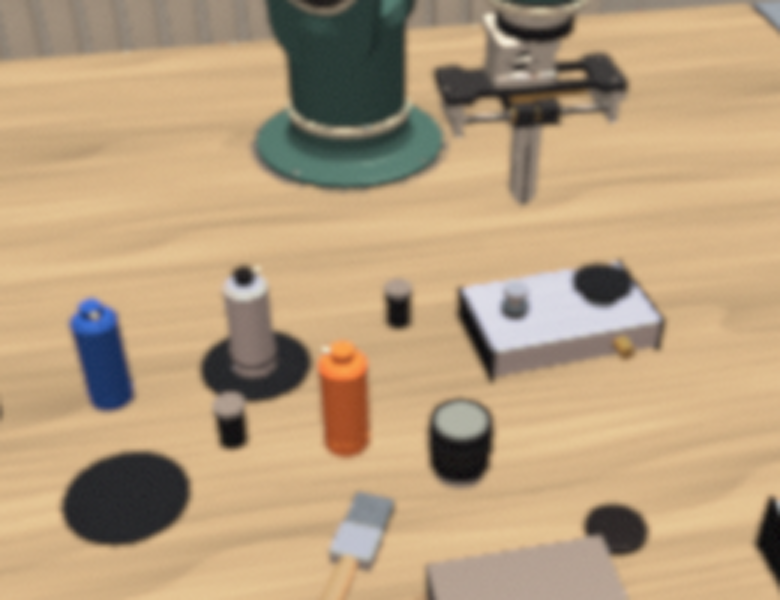

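View pics/w3.png

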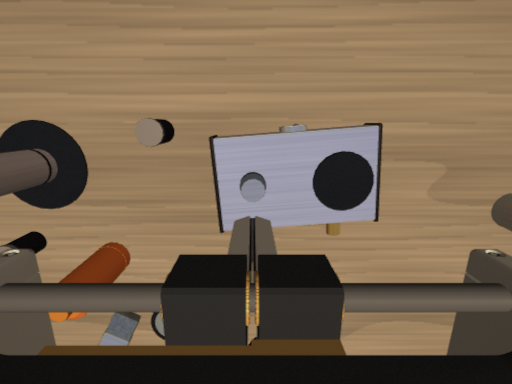

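The can stands upright near the mat centre (253,365 in the scene crop) and nothing else has moved. In the wrist view the plunger head (253,188) is in line with the closed jaws. Now I press the plunger.

Run:
```python
from h import *
C=cam("wrist"); print(onz(C,(253,188.5),.077)) 
x,y=.4965,.110
arm.move_straight((x,y,.098),feed=.1); arm.wait(.2)
f0=arm.read_ft_force()[2]; z=.092; log=[]
while z>.068:
    arm.move_straight((x,y,z),feed=.04)
    f=arm.read_ft_force()[2]-f0; log.append((round(float(arm.read_eef_pos()[2])*1e3,1),round(float(f),1)))
    if f>15: break
    z-=.002
arm.wait(.4); print(log,arm.read_eef_pos(),arm.read_ft_force())
arm.move_straight((x,y,.22),feed=.1); arm.wait(.5)
im=arm.camera("scene"); cv2.imwrite("pics/s4.png",cv2.resize(im[70:270,100:360],(780,600),interpolation=cv2.INTER_CUBIC))
print(arm.read_t(),arm.read_ft_force())
```

```text
[0.49603752 0.11120224 0.077     ]
[(91.7, -0.9), (89.9, -0.5), (88.0, 1.0), (86.0, 2.4), (84.0, 3.4), (82.0, 2.8), (80.0, 4.8), (78.2, 8.5), (77.6, 44.9)] [0.49699766 0.11007393 0.07759615] [-10.87064023  -1.25825646  45.44052127]
31.3583 [-0.35081435  0.24364451 -0.19534297]
```

View pics/s4.png

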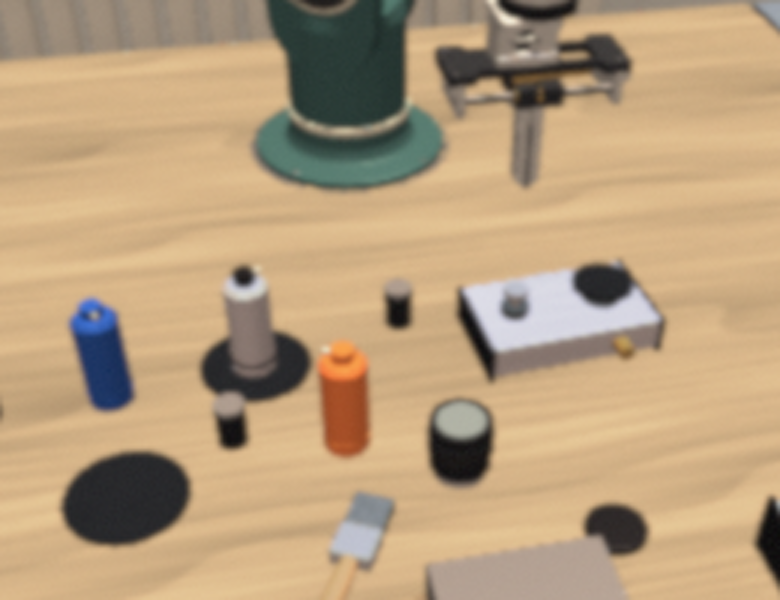

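The plunger reached its stop and is back up at (515,297), the can still stands upright on its mat, and the arm touches nothing.

```bash
python3 -c "
from bench import arm
print(arm.finish_job())"
```

```text
the job is handed in; nothing more can be done
None
```

I handed the job in at about 31 s: the pad was held at its stop for 1.5 s, the can stands upright on its mat, and the plunger was pressed to its stop and released. One risk is that the plunger press peaked at about 45 N at the wrist, over the 40 N limit for the arm or gripper body, though only the fingertips should have been touching.

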